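# Clamp down a loudspeaker in the gluing jig

## Task

The loudspeaker in the plywood jig has just had its cone glued: clamp its rim down by turning all three winged clamp knobs clockwise, as seen from above, fully to their end stops, so that every orange wing and its steel toe point at the middle of the speaker. Do not touch the fragile paper cone or its rubber surround, and leave the mug, the jar and the roll of tape standing where they are.

Things in the scene. Friction and masses are not known exactly. Their poses are not given: they have to be found in the camera images.
- jig: Gluing jig fixed to the bench: plywood box 250 x 250 mm, 75 mm tall, with a loudspeaker face up in the middle of its top; its steel rim is 130 mm across, 7 mm above the plywood. Origin: centre of the underside, z up. Three identical clamp knobs, axes 88 mm from the speaker's centre: knob_a on the jig's +x axis, knob_b at +120, knob_c at -120 degrees seen from above.
- cone: The loudspeaker's freshly glued, fragile paper cone (kraft yellow, with black rubber surround and black dust cap), 108 mm across, inside the steel rim and fixed in the jig. Its top edge is 80 mm above the bench. Origin: on the speaker's axis, 44 mm above the bench.
- knob_a_top (a point): Top centre of clamp knob a, on its vertical axis, 124 mm above the bench; x along the orange wing, z up. A straight bar 84 mm long (one wing orange, one black, 42 mm each), 14 mm thick, from 96 to 124 mm above the bench, on a black hub 30 mm across (bottom at 92 mm). A wing can be pushed sideways with a fingertip or pinched across its thickness.
- knob_a (a joint): Under the orange wing, 84 to 88 mm above the bench, a flat steel clamp toe 18 mm wide reaches 34 mm from the axis the same way. Turn of knob a in rad, growing clockwise from above: 0 open, 2.2 end stop (orange wing and toe point at the speaker's centre, toe over the rim). Starts at 0.05 to 0.8. Friction 0.12 N m (3 to 4 N on a wing); stays where left, does not rise or sink.
- knob_b_top (a point): Top centre of clamp knob b, on its vertical axis, 124 mm above the bench; x along the orange wing, z up. A straight bar 84 mm long (one wing orange, one black, 42 mm each), 14 mm thick, from 96 to 124 mm above the bench, on a black hub 30 mm across (bottom at 92 mm). A wing can be pushed sideways with a fingertip or pinched across its thickness.
- knob_b (a joint): Under the orange wing, 84 to 88 mm above the bench, a flat steel clamp toe 18 mm wide reaches 34 mm from the axis the same way. Turn of knob b in rad, growing clockwise from above: 0 open, 2.2 end stop (orange wing and toe point at the speaker's centre, toe over the rim). Starts at 0.05 to 0.8. Friction 0.12 N m (3 to 4 N on a wing); stays where left, does not rise or sink.
- knob_c_top (a point): Top centre of clamp knob c, on its vertical axis, 124 mm above the bench; x along the orange wing, z up. A straight bar 84 mm long (one wing orange, one black, 42 mm each), 14 mm thick, from 96 to 124 mm above the bench, on a black hub 30 mm across (bottom at 92 mm). A wing can be pushed sideways with a fingertip or pinched across its thickness.
- knob_c (a joint): Under the orange wing, 84 to 88 mm above the bench, a flat steel clamp toe 18 mm wide reaches 34 mm from the axis the same way. Turn of knob c in rad, growing clockwise from above: 0 open, 2.2 end stop (orange wing and toe point at the speaker's centre, toe over the rim). Starts at 0.05 to 0.8. Friction 0.12 N m (3 to 4 N on a wing); stays where left, does not rise or sink.
- mug: Bystander: steel mug, 72 mm across with a handle at its +y side, 85 mm tall. Origin: centre of its underside, z up.
- jar: Bystander: glass jar with a green lid, 72 mm across, 100 mm tall. Origin: centre of its underside, z up.
- tape: Bystander: roll of dark brown tape lying flat, 110 mm across, 50 mm tall. Origin: centre of its underside, z up.

How it is judged:
By the outcome, as a careful person would: the job done as asked, in the order asked, and still so for the second after the job is handed in, with the robot touching nothing.
It also fails if it takes over 54 s, if anything falls off the work surface, if the arm or the gripper's body presses on something with over 40 N, if the wrist force passes 120 N, or if a joint passes its speed limit or range.

## Robot

A 7-joint arm with a two-finger parallel gripper is mounted at the origin on the work surface. World frame = base frame: x ahead of the robot, y to its left, z up, the work surface at z = 0. Lengths are in mm, angles in rad, forces in N, time in s.
With the tool pointing down it reaches from about 400 to 875 mm from the base axis. Payload 4.4 kg.
Tool frame: the origin (TCP) lies midway between the tips of the shut fingers; the grasp point (between the pads) lies 19 mm behind it; x points along the fingers, z is the direction in which the jaws open and shut, and the axes are right-handed (so a half turn about x gives the same grasp; the last joint's range is limited). The gripper opens to 85 mm and grips with 20 to 120 N. Pads are 22 mm wide; open, the fingers measure 114 mm over their backs; the gripper's body (76 mm by 85 mm) begins 54 mm behind the grasp point. The pads swing forward as they close: fully open they stand 13 mm farther back than shut.
Start: joints at [-1.306, 0.628, 0.038, 1.517, -0.027, 0.996, -0.02], TCP at [211.096, 614.781, 231.313] pointing down, gripper open.
Joint ranges: [-3.06, 3.06], [-0.37, 2.12], [-1.25, 1.32], [0.18, 2.47], [-1.1, 4.24], [0.23, 1.98], [-2.94, 2.94]. Speed limits (rad/s): [2.57, 2.57, 3.14, 3.14, 3.14, 3.14, 3.14].

## Interface

Orientations are given as [roll, pitch, yaw] about the fixed x, y, z axes, in that order (R = Rz(yaw) Ry(pitch) Rx(roll)).
In Python, from cell import ctrl gives the robot as it stands. The module is installed in compiled form; this text tells all that it offers.
- The arm moves only by the tool servo_tool, never from a script. Its argument "rows" is a list of rows, each an object of numbers: "dx", "dy", "dz": the shift along the tool's x, y, z in units of 750 mm (1.0 is 750 mm); "wx", "wy", "wz": the turn, a rotation vector about the tool's x, y, z in units of 6 degrees (1.0 is 6 degrees); "fingers": the closure, from 0 (fully open) to 1 (shut). In form: [{"dx": .., "dy": .., "dz": .., "wx": .., "wy": .., "wz": .., "fingers": ..}, ...]. A call has 1 to 5 rows; each row shifts and turns the commanded pose from where the row before left it, along the tool's axes as they then stand; what a row does not reach is not made up. A row lasts 1/8 s, in which the tool goes at most 62.5 mm and 10.7 degrees, less where a joint would pass 70% of its speed; a pose out of reach is approached as far as the arm can. A call with a number of a shift or a turn outside -1 to 1 is refused whole. A call with a gripper value outside its range is refused whole. The fingers move at their own pace and stop on an object; the grip force is fixed at half the most. Time passes only in rows, so rows that do not move let the fingers close. It gives the time, the measured TCP pose, the force and the opening at its end, in the units of the state.
- ctrl.read_state(): the state, without advancing time (a new reading comes with each control period).
- ctrl.get_image(name): name is "scene" or "top"; returns the picture (400x640x3 uint8, red, green, blue); there is no depth.
- ctrl.camera_info(name): a dict with "fovy" (degrees; the focal length in pixels is half the picture's height over the tangent of half this angle, whatever the lens; pixels are square), "cx", "cy" (the principal point, pixels), "R" (3x3) and "t" (3): a world point X has camera coordinates R X + t. Camera axes: x right, y down, z forward; pixel columns grow to the right and rows downward; lengths in mm; the calibration is good to about 2 mm. A picture is of the moment at which its call begins. camera_info takes no time and is no camera call.
- ctrl.finish_job(): hands the job in, once; it reports no verdict.
Trained networks look in the newest picture that a camera, given by its name, has taken for a name from the list of things; names that differ only in an ending like _2 or _b are one class to them, and where a whole thing is asked for, a point or a joint stands for the part that bears it (a point fixed in the world has none). Each returns a list of dicts, best first, with "conf" (0 to 1); they miss things now and then, are a little off and sometimes report something else, mostly with a low value. They report only what shows in the picture. A call takes as long as a camera call.
- ctrl.search_frame(label, camera): "extent" ([centre column, centre row, width, height] in pixels, round what is visible of it).
- ctrl.silhouettes(label, camera): "region" (400x640 bool, what is visible of it) and "extent" ([centre column, centre row, width, height] in pixels, round what is visible of it).
- ctrl.mark_of(label, camera): "point" ([column, row] in pixels: a listed point, or the origin of a listed thing).
The state is a dict: "clock": time; "qpos": joint angles; "qd": joint speeds; "tau": joint torques, N m; "eef_pos": TCP position; "tool_rot": TCP orientation; "force": force on the tool from outside, world axes, zero at the start; "torque": the same for the moment, N m; "width": finger opening in mm.
Only numpy, scipy, OpenCV 4.12 (cv2) and the standard library are available. Lean on these libraries where they do the work, as an engineer would, in place of code of your own. Each camera call takes 0.05 s, during which the arm holds its last target.

## Working session

There is one attempt and no reset: what is moved stays moved. The work goes in short steps, Python scripts to look and compute and a tool call to move; the robot and the scene stay as the last step left them, time stands still between calls to the robot, and variables do not carry over. Pictures are saved under pics/ and viewed, and the job is handed in when it is done.

Besides the shell and the picture viewer there is one more tool, called after "Call:" as name(argument=value, ...), one argument or row to a line, values as JSON. servo_tool: Moves the arm, as the interface text tells. Its arguments: {"type":"object","properties":{"rows":{"type":"array"}},"required":["rows"]}

```bash
mkdir -p pics
python3 - <<'E'
from cell import ctrl
import cv2,numpy as np
s=ctrl.read_state(); print({k:np.round(v,3).tolist() for k,v in s.items()})
for n in("scene","top"):
    im=ctrl.get_image(n); cv2.imwrite(f"pics/{n}0.png",im[:,:,::-1])
    c=ctrl.camera_info(n); print(n,{k:np.round(v,3).tolist() for k,v in c.items()})
    for l in("jig","cone","knob_a_top","mug","jar","tape"):
        print(l,[(np.round(d["point"],1).tolist(),round(d["conf"],2)) for d in ctrl.mark_of(l,n)])
E
```

```text
{'clock': 0.0, 'qpos': [-1.306, 0.629, 0.038, 1.518, -0.027, 0.996, -0.02], 'qd': [-0.001, -0.001, 0.001, 0.001, -0.0, -0.001, -0.001], 'tau': [-0.001, -56.341, 1.226, -19.345, 0.011, 0.011, -0.0], 'eef_pos': [210.852, 614.154, 230.36], 'tool_rot': [-3.14, 1.569, -1.9], 'force': [0.493, -0.139, 0.687], 'torque': [0.034, 0.021, 0.079], 'width': 85.379}
scene {'fovy': 52.425, 'cx': 319.844, 'cy': 199.223, 'R': [[-0.735, 0.678, 0.011], [0.468, 0.519, -0.715], [-0.491, -0.521, -0.699]], 't': [437.023, -252.66, 1304.971]}
jig [([357.0, 231.5], 0.62)]
cone [([358.0, 218.0], 0.84)]
knob_a_top [([346.8, 221.3], 0.84)]
mug [([261.0, 208.1], 0.9)]
jar [([316.1, 313.1], 0.64)]
tape [([450.6, 263.7], 0.75)]
top {'fovy': 45.107, 'cx': 326.066, 'cy': 204.029, 'R': [[-0.031, -1.0, -0.003], [-0.973, 0.031, -0.228], [0.228, -0.004, -0.974]], 't': [71.635, 641.888, 1217.708]}
jig [([308.9, 230.9], 0.64)]
cone [([303.7, 228.1], 0.71)]
knob_a_top [([293.8, 194.5], 0.86), ([304.1, 232.1], 0.31)]
mug [([382.9, 191.6], 0.93)]
jar [([270.9, 156.9], 0.83)]
tape [([229.3, 266.4], 0.61)]
```

View pics/scene0.png

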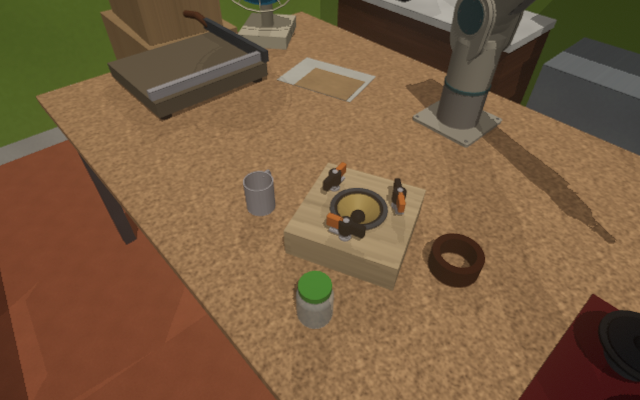

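View pics/top0.png

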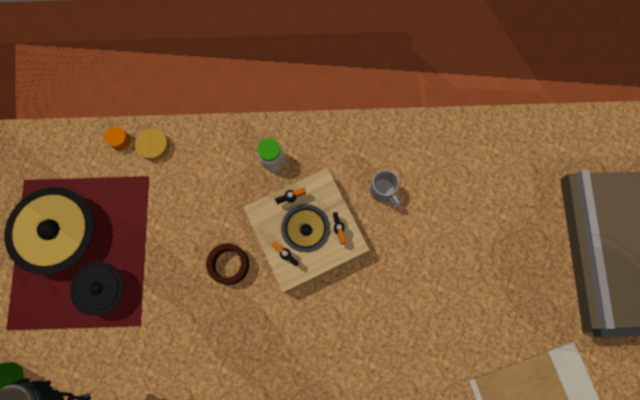

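The pictures show the jig with three knobs: top view at about (291,196), (339,229) and (286,254), with the speaker at (305,229). The jar is at (270,155), the mug at (385,187) and the tape at (229,264). Next I'll refine the knob poses.

```bash
cat > h.py <<'E'
from cell import ctrl
import cv2,numpy as np
def K(n):
    c=ctrl.camera_info(n); return 200/np.tan(np.radians(c["fovy"])/2),c
def back(n,px,z):
    f,c=K(n);R=np.array(c["R"]);t=np.array(c["t"])
    d=R.T@np.array([(px[0]-c["cx"])/f,(px[1]-c["cy"])/f,1]);o=-R.T@t
    return (o+d*(z-o[2])/d[2])
def proj(n,X):
    f,c=K(n);p=np.array(c["R"])@np.asarray(X,float)+c["t"];return np.array([c["cx"]+f*p[0]/p[2],c["cy"]+f*p[1]/p[2]])
def crop(n,im,c,w,h,s,fn):
    x,y=int(c[0]-w/2),int(c[1]-h/2)
    cv2.imwrite(fn,cv2.resize(im[y:y+h,x:x+w,::-1],None,fx=s,fy=s,interpolation=cv2.INTER_CUBIC))
def orange(n,im):
    hsv=cv2.cvtColor(im,cv2.COLOR_RGB2HSV)
    m=((hsv[...,0]>=5)&(hsv[...,0]<=16)&(hsv[...,1]>205)&(hsv[...,2]>120)).astype(np.uint8)
    return m
E
python3 - <<'E'
from h import *
for n,c in(("top",(305,229)),("scene",(358,215))):
    im=ctrl.get_image(n); crop(n,im,c,150,120,5,f"pics/{n}_c.png")
    m=orange(n,im); k,l,st,ce=cv2.connectedComponentsWithStats(m)
    for i in range(1,k):
        if st[i,4]>8 and abs(ce[i]-c).max()<70: print(n,"orange",ce[i].round(1),st[i,4],back(n,ce[i],124).round(1))
    for z,lab in((0,"jig"),(44,"cone"),(0,"mug"),(0,"jar"),(0,"tape")):
        for d in ctrl.mark_of(lab,n)[:1]: print(n,lab,back(n,d["point"],z).round(1))
    for d in ctrl.silhouettes("knob_a",n): print("sil",np.round(d["extent"],1),round(d["conf"],2))
    for d in ctrl.mark_of("knob_b_top",n): print("pt",np.round(d["point"],1),round(d["conf"],2),back(n,d["point"],124).round(1))
E
```

```text
top orange [299.  191.6] 48 [667.5 120.7 124. ]
top orange [341.3 236. ] 57 [547.6  15.7 124. ]
top orange [277.5 246.7] 48 [525.5 177.8 124. ]
top jig [586.7 108.7   0. ]
top cone [578.5 111.3  44. ]
top mug [ 697.2 -114.3    0. ]
top jar [804.9 207.5   0. ]
top tape [494.1 322.4   0. ]
sil [339.4 227.8  12.6  35.5] 0.68
sil [291.1 197.6  32.8  17.6] 0.61
sil [286.5 253.4  27.4  24.8] 0.48
pt [283.9 256.8] 0.67 [499.4 161.8 124. ]
scene jig [579.5 113.6   0. ]
scene cone [578.6 111.3  44. ]
scene mug [ 702.8 -111.9    0. ]
scene jar [799.9 203.8   0. ]
scene tape [488.2 322.2  -0. ]
sil [333.6 178.1  26.6  26.9] 0.9
sil [397.5 197.8  14.   37.5] 0.85
sil [344.9 225.9  38.3  25.1] 0.69
pt [401.4 190.1] 0.77 [505.6 163.8 124. ]
```

View pics/top_c.png

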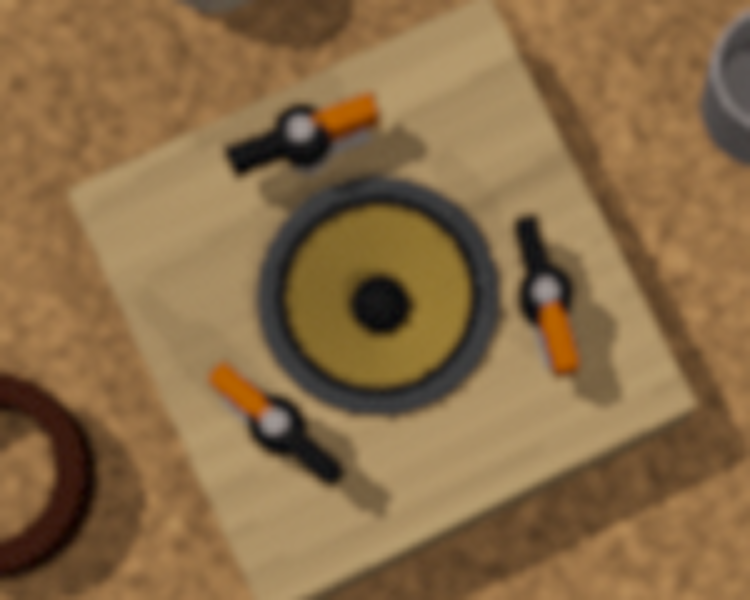

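View pics/scene_c.png

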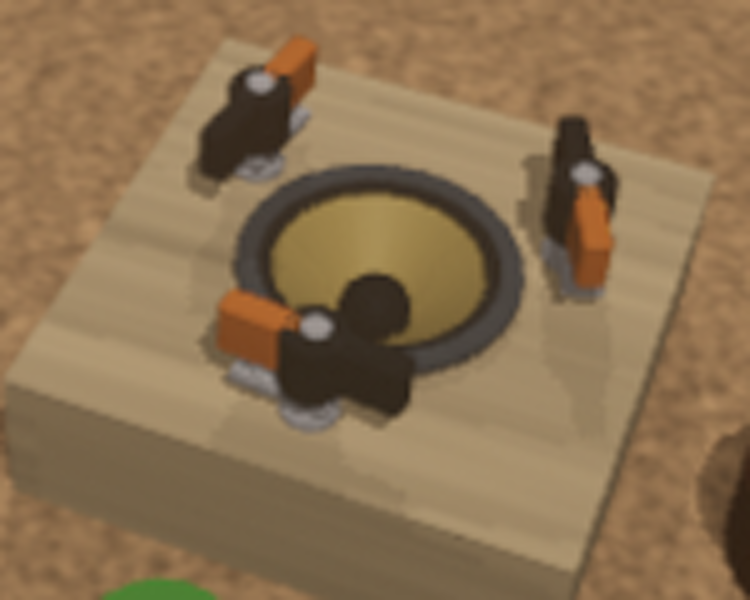

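Run:
```python
from h import *
T=[(289.6,194.2),(338.6,226.6),(284.4,253.0)]
S=[(345.8,220.2),(334.6,171),(399.8,189.4)]
P=[]
for a,b in zip(T,S):
    p,q=back("top",a,124),back("scene",b,124); print(p.round(1),q.round(1)); P.append((p+q)[:2]/2)
P=np.array(P); c=P.mean(0); print("centre",c, "radii",np.linalg.norm(P-c,axis=1))
A=np.degrees(np.arctan2(*(P-c).T[::-1])); print("dirs",A)
for z,px in((82,(303.7+0,0)),): pass
# order: 0 far(+x),1 right(-y),2 left near
from itertools import permutations
# wing dirs: orange tip / black tip px in top crop
tips=[((375,108),(232,160)),((566,368),(527,222)),((216,372),(335,474))]
stips=[((228,310),(400,390)),((304,48),(205,155)),((597,255),(573,125))]
for i,(o,b) in enumerate(tips):
    f=lambda q:back("top",(230+q[0]/5-.4,169+q[1]/5-.4),124)
    d=(f(o)-f(b))[:2]; th=np.degrees(np.arctan2(d[1],d[0]))
    inward=A[i]+180
    print(i,"len",np.linalg.norm(d),"wing",th,"cw to inward",(th-inward)%360)
# ellipse of rim in top
im=ctrl.get_image("top")
```

```text
[661.3 145.3 124. ] [659.1 145.4 124. ]
[572.1  21.6 124. ] [569.3  20.5 124. ]
[508.9 160.5 124. ] [506.5 160.  124. ]
centre [579.52422265 108.86855793] radii [88.50413509 88.27277064 88.30664884]
dirs [ 24.3185888  -95.74280294 144.41793717]
0 len 78.61245558220925 wing -71.13913047592483 cw to inward 84.5422807247574
1 len 77.99556419607529 wing -167.3671139100456 cw to inward 108.37568902972248
2 len 79.80273219686521 wing 48.002094117611335 cw to inward 83.58415695151109
```

```bash
cat >> h.py <<'E'
from scipy.spatial.transform import Rotation as Ro
C=np.array([579.5,108.9]);PHI=24.33
DIR={0:PHI,1:PHI-120,2:PHI+120}
def knob(i): a=np.radians(DIR[i]);return C+88*np.array([np.cos(a),np.sin(a)])
def pose():
    s=ctrl.read_state();return s,np.array(s["eef_pos"]),Ro.from_euler("xyz",s["tool_rot"])
def jaw():
    s,p,R=pose();z=R.as_matrix()[:,2];return np.degrees(np.arctan2(z[1],z[0]))
def plan(xy,z,jawdeg):
    s,p,R=pose();M=R.as_matrix()
    # target: x down, z at jawdeg
    a=np.radians(jawdeg);zt=np.array([np.cos(a),np.sin(a),0]);xt=np.array([0,0,-1.]);Mt=np.c_[xt,np.cross(zt,xt),zt]
    rv=(Ro.from_matrix(M).inv()*Ro.from_matrix(Mt)).as_rotvec()
    d=np.array([*xy,z])-p
    print("t",round(s["clock"],2),"p",p.round(1),"jaw",round(jaw(),1),"q",np.round(s["qpos"],2),"F",np.round(s["force"],1),"T",np.round(s["torque"],2),"w",round(s["width"],1))
    print("turn units(6deg)",(np.degrees(rv)/6).round(2),"shift units, cur axes",(M.T@d/750).round(4),"after turn",(Mt.T@d/750).round(4))
E
python3 - <<'E'
from h import *
for i in range(3): print(i,knob(i).round(1))
for j in(138,-42): plan(knob(2),190,j)
E
```

```text
0 [659.7 145.2]
1 [570.8  21.3]
2 [508.  160.2]
t 1.55 p [211.1 614.8 231.3] jaw 71.0 q [-1.31  0.63  0.04  1.52 -0.03  1.   -0.02] F [-0.6  0.6 -0.6] T [ 0.07 -0.02 -0.02] w 85.5
turn units(6deg) [-11.16   0.    -0.  ] shift units, cur axes [ 0.055  -0.5713 -0.4446] after turn [ 0.0551  0.1855 -0.6998]
t 1.55 p [211.1 614.8 231.3] jaw 71.0 q [-1.31  0.63  0.04  1.52 -0.03  1.   -0.02] F [-0.6  0.6 -0.6] T [ 0.07 -0.02 -0.02] w 85.5
turn units(6deg) [18.84 -0.   -0.  ] shift units, cur axes [ 0.055  -0.5713 -0.4446] after turn [ 0.0551 -0.1855  0.6998]
```

Call:
servo_tool(
  rows=[
    {"dx": 0.0055, "dy": -0.057, "dz": -0.0445},
    {"dx": 0.0055, "dy": -0.057, "dz": -0.0445},
    {"dx": 0.0055, "dy": -0.057, "dz": -0.0445},
    {"dx": 0.0055, "dy": -0.057, "dz": -0.0445},
    {"dx": 0.0055, "dy": -0.057, "dz": -0.0445},
  ],
)

```text
schema error: expected keys dx, dy, dz, wx, wy, wz, fingers
```

Call:
servo_tool(
  rows=[
    {"dx": 0.0055, "dy": -0.057, "dz": -0.0445},
    {"dx": 0.0055, "dy": -0.057, "dz": -0.0445},
    {"dx": 0.0055, "dy": -0.057, "dz": -0.0445},
    {"dx": 0.0055, "dy": -0.057, "dz": -0.0445},
    {"wx": -1},
  ],
)

```text
schema error: expected keys dx, dy, dz, wx, wy, wz, fingers
```

Call:
servo_tool(
  rows=[
    {"wx": -1},
    {"wx": -1},
    {"wx": -1},
    {"wx": -1},
    {"wx": -1},
  ],
)

```text
schema error: expected keys dx, dy, dz, wx, wy, wz, fingers
```

Call:
servo_tool(
  rows=[
    {"wx": -1},
    {"wx": -1},
    {"wx": -1},
    {"wx": -1},
    {"wx": -1},
  ],
)

```text
schema error: expected keys dx, dy, dz, wx, wy, wz, fingers
```

Run:
```python
from h import *
plan(knob(2),98,138)
```

```text
t 1.55 p [211.1 614.8 231.3] jaw 71.0 q [-1.31  0.63  0.04  1.52 -0.03  1.   -0.02] F [-0.6  0.6 -0.6] T [ 0.07 -0.02 -0.02] w 85.5
turn units(6deg) [-11.16   0.    -0.  ] shift units, cur axes [ 0.1777 -0.5713 -0.4446] after turn [ 0.1777  0.1855 -0.6998]
```

All seven keys are required in every row, so I'll resend the moves in full.

Call:
servo_tool(
  rows=[
    {"dx": 0.0055, "dy": -0.057, "dz": -0.0445, "wx": 0, "wy": 0, "wz": 0, "fingers": 0},
    {"dx": 0.0055, "dy": -0.057, "dz": -0.0445, "wx": 0, "wy": 0, "wz": 0, "fingers": 0},
    {"dx": 0.0055, "dy": -0.057, "dz": -0.0445, "wx": 0, "wy": 0, "wz": 0, "fingers": 0},
    {"dx": 0.0055, "dy": -0.057, "dz": -0.0445, "wx": 0, "wy": 0, "wz": 0, "fingers": 0},
    {"dx": 0.0055, "dy": -0.057, "dz": -0.0445, "wx": 0, "wy": 0, "wz": 0, "fingers": 0},
  ],
)

```text
clock: 2.17
eef_pos: [360.0, 386.2, 210.8]
tool_rot: [-0.481, 1.57, 0.76]
force: [0.6, -0.1, -0.2]
width: 85.1
```

Call:
servo_tool(
  rows=[
    {"dx": 0.0055, "dy": -0.057, "dz": -0.0445, "wx": 0, "wy": 0, "wz": 0, "fingers": 0},
    {"dx": 0.0055, "dy": -0.057, "dz": -0.0445, "wx": 0, "wy": 0, "wz": 0, "fingers": 0},
    {"dx": 0.0055, "dy": -0.057, "dz": -0.0445, "wx": 0, "wy": 0, "wz": 0, "fingers": 0},
    {"dx": 0.0055, "dy": -0.057, "dz": -0.0445, "wx": 0, "wy": 0, "wz": 0, "fingers": 0},
    {"dx": 0.0055, "dy": -0.057, "dz": -0.0445, "wx": -1, "wy": 0, "wz": 0, "fingers": 0},
  ],
)

```text
clock: 2.8
eef_pos: [508.0, 158.9, 190.1]
tool_rot: [-1.015, 1.57, 0.332]
force: [0.9, 0.3, -0.2]
width: 85.1
```

Call:
servo_tool(
  rows=[
    {"dx": 0, "dy": 0, "dz": 0, "wx": -1, "wy": 0, "wz": 0, "fingers": 0},
    {"dx": 0, "dy": 0, "dz": 0, "wx": -1, "wy": 0, "wz": 0, "fingers": 0},
    {"dx": 0, "dy": 0, "dz": 0, "wx": -1, "wy": 0, "wz": 0, "fingers": 0},
    {"dx": 0, "dy": 0, "dz": 0, "wx": -1, "wy": 0, "wz": 0, "fingers": 0},
    {"dx": 0, "dy": 0, "dz": 0, "wx": -1, "wy": 0, "wz": 0, "fingers": 0},
  ],
)

```text
clock: 3.42
eef_pos: [507.2, 160.2, 190.2]
tool_rot: [-1.643, 1.57, 0.229]
force: [-0.2, -0.5, 0.3]
width: 85.5
```

Call:
servo_tool(
  rows=[
    {"dx": 0, "dy": 0, "dz": 0, "wx": -1, "wy": 0, "wz": 0, "fingers": 0.2},
    {"dx": 0, "dy": 0, "dz": 0, "wx": -1, "wy": 0, "wz": 0, "fingers": 0.3},
    {"dx": 0, "dy": 0, "dz": 0, "wx": -1, "wy": 0, "wz": 0, "fingers": 0.3},
    {"dx": 0, "dy": 0, "dz": 0, "wx": -1, "wy": 0, "wz": 0, "fingers": 0.3},
    {"dx": 0, "dy": 0, "dz": 0, "wx": -1, "wy": 0, "wz": 0, "fingers": 0.3},
  ],
)

```text
clock: 4.05
eef_pos: [507.2, 160.2, 190.2]
tool_rot: [-2.328, 1.57, 0.067]
force: [-0.1, -0.3, 0.1]
width: 59.9
```

Run:
```python
from h import *
plan(knob(2),98,138)
```

```text
t 4.05 p [507.2 160.2 190.2] jaw 137.2 q [-0.16  0.53 -0.3   1.89  0.22  0.76  1.82] F [-0.1 -0.3  0.1] T [ 0.   -0.02  0.02] w 59.9
turn units(6deg) [-0.13 -0.    0.  ] shift units, cur axes [ 0.1229 -0.0007 -0.0007] after turn [ 0.1229 -0.0007 -0.0008]
```

Call:
servo_tool(
  rows=[
    {"dx": 0.05, "dy": 0, "dz": -0.0005, "wx": 0, "wy": 0, "wz": 0, "fingers": 0.3},
    {"dx": 0.04, "dy": 0, "dz": 0, "wx": 0, "wy": 0, "wz": 0, "fingers": 0.3},
    {"dx": 0.02, "dy": 0, "dz": 0, "wx": 0, "wy": 0, "wz": 0, "fingers": 0.3},
    {"dx": 0.013, "dy": 0, "dz": 0, "wx": 0, "wy": 0, "wz": 0, "fingers": 0.3},
    {"dx": 0, "dy": 0, "dz": 0, "wx": 0, "wy": 0, "wz": 0, "fingers": 0.6},
  ],
)

```text
clock: 4.68
eef_pos: [507.4, 160.1, 97.7]
tool_rot: [1.231, 1.571, -2.66]
force: [0.0, -0.6, 0.6]
width: 42.9
```

Call:
servo_tool(
  rows=[
    {"dx": 0, "dy": 0, "dz": 0, "wx": 0, "wy": 0, "wz": 0, "fingers": 1},
    {"dx": 0, "dy": 0, "dz": 0, "wx": 0, "wy": 0, "wz": 0, "fingers": 1},
    {"dx": 0, "dy": 0, "dz": 0, "wx": 0, "wy": 0, "wz": 0, "fingers": 1},
  ],
)

```text
clock: 5.05
eef_pos: [507.8, 160.3, 98.7]
tool_rot: [-2.006, 1.569, 0.386]
force: [-2.7, 0.2, 5.5]
width: 28.0
```

Run:
```python
from h import *
plan(knob(2),98,138)
im=ctrl.get_image("scene"); crop("scene",im,(358,190),160,120,5,"pics/s1.png")
```

```text
t 5.05 p [507.8 160.3  98.7] jaw 137.0 q [-0.2   0.66 -0.24  1.96  0.28  0.55  1.76] F [-2.7  0.2  5.5] T [-0.02  0.25 -0.01] w 28.0
turn units(6deg) [-0.16 -0.01  0.01] shift units, cur axes [ 0.0009 -0.0001 -0.0003] after turn [ 0.0009 -0.0001 -0.0003]
```

View pics/s1.png

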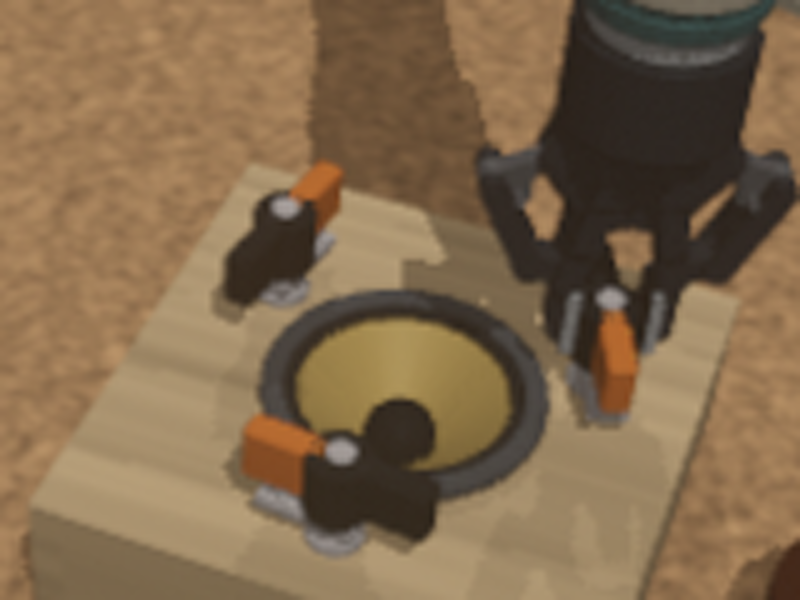

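The gripper holds the knob's hub (crop (610,340), opening 28 mm) with the jaws across the bar. Now I'll turn it clockwise.

Call:
servo_tool(
  rows=[
    {"dx": 0, "dy": 0, "dz": 0, "wx": 0.5, "wy": 0, "wz": 0, "fingers": 1},
    {"dx": 0, "dy": 0, "dz": 0, "wx": 1, "wy": 0, "wz": 0, "fingers": 1},
    {"dx": 0, "dy": 0, "dz": 0, "wx": 1, "wy": 0, "wz": 0, "fingers": 1},
    {"dx": 0, "dy": 0, "dz": 0, "wx": 1, "wy": 0, "wz": 0, "fingers": 1},
    {"dx": 0, "dy": 0, "dz": 0, "wx": 0.5, "wy": 0, "wz": 0, "fingers": 1},
  ],
)

```text
clock: 5.72
eef_pos: [507.6, 160.6, 98.7]
tool_rot: [-1.491, 1.569, 0.481]
force: [-1.1, 1.3, 6.7]
width: 28.5
```

Run:
```python
from h import *
plan(knob(2),98,54)
im=ctrl.get_image("scene"); crop("scene",im,(358,190),160,120,5,"pics/s2.png")
```

```text
t 5.72 p [507.6 160.6  98.7] jaw 113.0 q [-0.28  0.66 -0.12  1.96  0.15  0.53  1.47] F [-1.1  1.3  6.7] T [0.07 0.37 0.12] w 28.5
turn units(6deg) [9.83 0.01 0.01] shift units, cur axes [ 0.0009 -0.0003 -0.0007] after turn [ 0.0009 -0.0007 -0.0001]
```

View pics/s2.png

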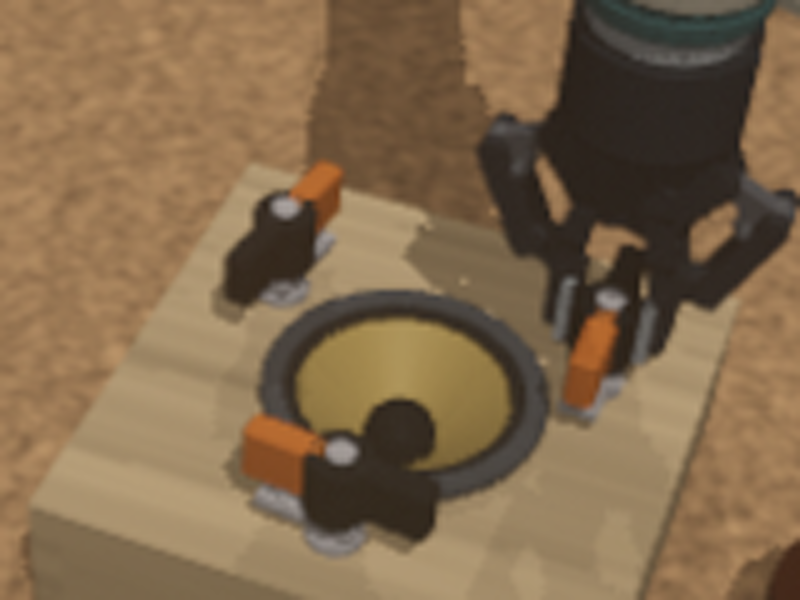

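The knob follows (orange wing now at crop (590,365)). The vertical moment reads 0.12 N m, as expected.

Call:
servo_tool(
  rows=[
    {"dx": 0, "dy": 0, "dz": 0, "wx": 1, "wy": 0, "wz": 0, "fingers": 1},
    {"dx": 0, "dy": 0, "dz": 0, "wx": 1, "wy": 0, "wz": 0, "fingers": 1},
    {"dx": 0, "dy": 0, "dz": 0, "wx": 1, "wy": 0, "wz": 0, "fingers": 1},
    {"dx": 0, "dy": 0, "dz": 0, "wx": 1, "wy": 0, "wz": 0, "fingers": 1},
    {"dx": 0, "dy": 0, "dz": 0, "wx": 1, "wy": 0, "wz": 0, "fingers": 1},
  ],
)

```text
clock: 6.4
eef_pos: [507.6, 161.0, 98.7]
tool_rot: [-0.576, 1.569, 0.872]
force: [-1.4, 2.5, 6.6]
width: 28.4
```

Call:
servo_tool(
  rows=[
    {"dx": 0, "dy": 0, "dz": 0, "wx": 1, "wy": 0, "wz": 0, "fingers": 1},
    {"dx": 0, "dy": 0, "dz": 0, "wx": 1, "wy": 0, "wz": 0, "fingers": 1},
    {"dx": 0, "dy": 0, "dz": 0, "wx": 1, "wy": 0, "wz": 0, "fingers": 1},
    {"dx": 0, "dy": 0, "dz": 0, "wx": 1, "wy": 0, "wz": 0, "fingers": 1},
    {"dx": 0, "dy": 0, "dz": 0, "wx": 0.5, "wy": 0, "wz": 0, "fingers": 1},
  ],
)

```text
clock: 7.02
eef_pos: [507.7, 161.4, 98.7]
tool_rot: [-0.078, 1.569, 0.9]
force: [-0.4, 1.7, 5.9]
width: 28.2
```

Run:
```python
from h import *
plan(knob(2),98,54)
im=ctrl.get_image("scene"); crop("scene",im,(358,190),160,120,5,"pics/s3.png")
```

```text
t 7.03 p [507.7 161.4  98.7] jaw 56.0 q [-0.46  0.66  0.15  1.97 -0.18  0.52  0.8 ] F [-0.4  1.7  5.9] T [0.34 0.3  0.17] w 28.2
turn units(6deg) [0.34 0.02 0.  ] shift units, cur axes [ 0.0009 -0.0012 -0.0011] after turn [ 0.0009 -0.0013 -0.001 ]
```

View pics/s3.png

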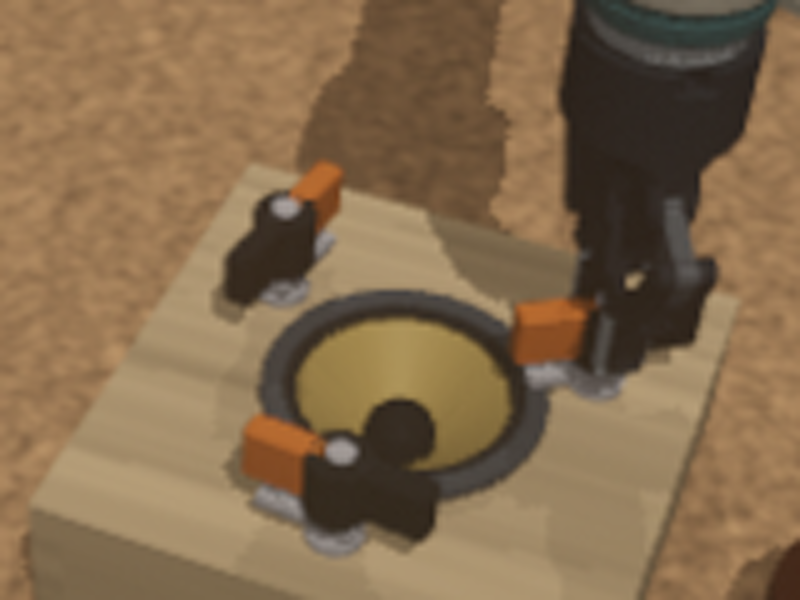

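Nearly there: the wing reaches over the rim at crop (550,330). I'll keep turning in small steps until the moment jumps at the end stop.

Call:
servo_tool(
  rows=[
    {"dx": 0, "dy": 0, "dz": 0, "wx": 0.4, "wy": 0, "wz": 0, "fingers": 1},
    {"dx": 0, "dy": 0, "dz": 0, "wx": 0.4, "wy": 0, "wz": 0, "fingers": 1},
    {"dx": 0, "dy": 0, "dz": 0, "wx": 0.4, "wy": 0, "wz": 0, "fingers": 1},
    {"dx": 0, "dy": 0, "dz": 0, "wx": 0.0, "wy": 0, "wz": 0, "fingers": 1},
  ],
)

```text
clock: 7.58
eef_pos: [508.8, 160.5, 98.7]
tool_rot: [-0.531, 1.567, 0.32]
force: [0.5, 1.3, 5.7]
width: 28.3
```

Run:
```python
from h import *
plan(knob(2),98,54)
```

```text
t 7.58 p [508.8 160.5  98.7] jaw 48.8 q [-0.48  0.66  0.18  1.97 -0.23  0.53  0.71] F [0.5 1.3 5.7] T [-0.02 -0.21 -0.16] w 28.3
turn units(6deg) [-0.87  0.03  0.02] shift units, cur axes [ 0.001   0.0006 -0.001 ] after turn [ 0.001   0.0006 -0.001 ]
```

Call:
servo_tool(
  rows=[
    {"dx": 0, "dy": 0, "dz": 0, "wx": 0.5, "wy": 0, "wz": 0, "fingers": 1},
    {"dx": 0, "dy": 0, "dz": 0, "wx": 0.5, "wy": 0, "wz": 0, "fingers": 1},
  ],
)

```text
clock: 7.82
eef_pos: [509.5, 159.7, 98.7]
tool_rot: [-0.742, 1.566, 0.005]
force: [3.1, -0.9, 5.9]
width: 28.3
```

Run:
```python
from h import *
plan(knob(2),98,54)
im=ctrl.get_image("scene"); crop("scene",im,(358,190),160,120,5,"pics/s4.png")
```

```text
t 7.83 p [509.5 159.7  98.7] jaw 42.8 q [-0.5   0.67  0.21  1.97 -0.26  0.53  0.64] F [ 3.1 -0.9  5.9] T [-0.65 -0.66  0.98] w 28.3
turn units(6deg) [-1.87  0.03  0.03] shift units, cur axes [ 0.0009  0.0019 -0.001 ] after turn [ 0.001   0.0021 -0.0006]
```

View pics/s4.png

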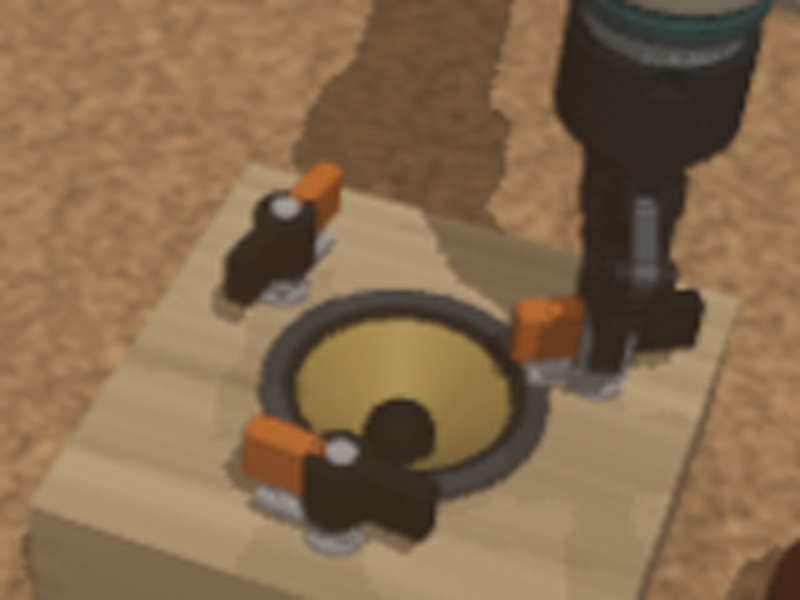

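The moment jumped to 0.98 N m while the wing stayed put, so knob 2 is at its stop. Releasing and going up.

Call:
servo_tool(
  rows=[
    {"dx": 0, "dy": 0, "dz": 0, "wx": 0, "wy": 0, "wz": 0, "fingers": 0.3},
    {"dx": 0, "dy": 0, "dz": 0, "wx": 0, "wy": 0, "wz": 0, "fingers": 0.3},
    {"dx": 0, "dy": 0, "dz": 0, "wx": 0, "wy": 0, "wz": 0, "fingers": 0.3},
    {"dx": -0.03, "dy": 0, "dz": 0, "wx": 0, "wy": 0, "wz": 0, "fingers": 0.3},
    {"dx": -0.07, "dy": 0, "dz": 0, "wx": 0, "wy": 0, "wz": 0, "fingers": 0.3},
  ],
)

```text
clock: 8.5
eef_pos: [505.2, 159.6, 171.6]
tool_rot: [2.7, 1.565, -2.836]
force: [0.8, 0.3, 0.5]
width: 59.6
```

Run:
```python
from h import *
plan(knob(1),170,102.6)
```

```text
t 8.5 p [505.2 159.6 171.6] jaw 42.8 q [-0.54  0.55  0.27  1.91 -0.22  0.71  0.6 ] F [0.8 0.3 0.5] T [ 0.06 -0.02  0.04] w 59.6
turn units(6deg) [-9.96 -0.04 -0.05] shift units, cur axes [ 0.0019 -0.1947 -0.0612] after turn [ 0.0021 -0.0452 -0.1991]
```

Call:
servo_tool(
  rows=[
    {"dx": 0, "dy": -0.05, "dz": -0.015, "wx": 0, "wy": 0, "wz": 0, "fingers": 0.3},
    {"dx": 0, "dy": -0.05, "dz": -0.015, "wx": 0, "wy": 0, "wz": 0, "fingers": 0.3},
    {"dx": 0, "dy": -0.05, "dz": -0.016, "wx": 0, "wy": 0, "wz": 0, "fingers": 0.3},
    {"dx": 0, "dy": -0.045, "dz": -0.015, "wx": -1, "wy": 0, "wz": 0, "fingers": 0.3},
    {"dx": 0, "dy": 0, "dz": 0, "wx": -1, "wy": 0, "wz": 0, "fingers": 0.3},
  ],
)

```text
clock: 9.12
eef_pos: [573.8, 17.6, 172.6]
tool_rot: [-2.406, 1.569, -1.451]
force: [0.5, -0.2, -0.5]
width: 60.2
```

Call:
servo_tool(
  rows=[
    {"dx": 0, "dy": 0, "dz": 0, "wx": -1, "wy": 0, "wz": 0, "fingers": 0.3},
    {"dx": 0, "dy": 0, "dz": 0, "wx": -1, "wy": 0, "wz": 0, "fingers": 0.3},
    {"dx": 0, "dy": 0, "dz": 0, "wx": -1, "wy": 0, "wz": 0, "fingers": 0.3},
    {"dx": 0, "dy": 0, "dz": 0, "wx": -1, "wy": 0, "wz": 0, "fingers": 0.3},
  ],
)

```text
clock: 9.62
eef_pos: [572.6, 21.8, 172.5]
tool_rot: [1.571, 1.57, 2.95]
force: [-0.5, -0.5, 0.2]
width: 60.2
```

Call:
servo_tool(
  rows=[
    {"dx": 0, "dy": 0, "dz": 0, "wx": -1, "wy": 0, "wz": 0, "fingers": 0.3},
    {"dx": 0, "dy": 0, "dz": 0, "wx": -1, "wy": 0, "wz": 0, "fingers": 0.3},
    {"dx": 0, "dy": 0, "dz": 0, "wx": -1, "wy": 0, "wz": 0, "fingers": 0.3},
    {"dx": 0, "dy": 0, "dz": 0, "wx": -1, "wy": 0, "wz": 0, "fingers": 0.3},
  ],
)

```text
clock: 10.12
eef_pos: [572.6, 21.7, 172.4]
tool_rot: [1.216, 1.57, 3.014]
force: [-0.7, -0.5, 0.3]
width: 59.7
```

Run:
```python
from h import *
plan(knob(1),98,102.6)
im=ctrl.get_image("top"); crop("top",im,(305,229),150,120,5,"pics/t2.png")
```

```text
t 10.12 p [572.6  21.7 172.4] jaw 103.0 q [-0.05  0.59 -0.05  1.8   0.04  0.76  1.67] F [-0.7 -0.5  0.3] T [-0.03  0.01  0.05] w 59.7
turn units(6deg) [ 0.07  0.   -0.01] shift units, cur axes [0.0993 0.0024 0.    ] after turn [0.0993 0.0025 0.    ]
```

View pics/t2.png

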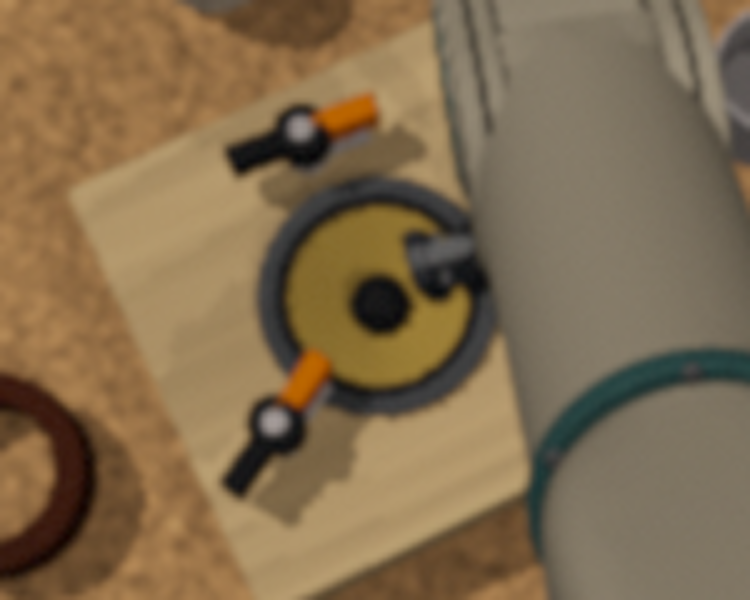

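Knob 2's orange wing now points at the speaker (crop (316,358)), and knob 0 is untouched. Lowering onto knob 1 and checking knob 2's angle numerically.

Call:
servo_tool(
  rows=[
    {"dx": 0.05, "dy": 0.0024, "dz": 0, "wx": 0, "wy": 0, "wz": 0, "fingers": 0.3},
    {"dx": 0.03, "dy": 0, "dz": 0, "wx": 0, "wy": 0, "wz": 0, "fingers": 0.3},
    {"dx": 0.019, "dy": 0, "dz": 0, "wx": 0, "wy": 0, "wz": 0, "fingers": 0.3},
    {"dx": 0, "dy": 0, "dz": 0, "wx": 0, "wy": 0, "wz": 0, "fingers": 0.6},
    {"dx": 0, "dy": 0, "dz": 0, "wx": 0, "wy": 0, "wz": 0, "fingers": 1},
  ],
)

```text
clock: 10.8
eef_pos: [571.6, 22.1, 99.3]
tool_rot: [-0.49, 1.57, 1.305]
force: [-0.2, 0.3, -4.8]
width: 28.1
```

Call:
servo_tool(
  rows=[
    {"dx": 0, "dy": 0, "dz": 0, "wx": 0, "wy": 0, "wz": 0, "fingers": 1},
    {"dx": 0, "dy": 0, "dz": 0, "wx": 0, "wy": 0, "wz": 0, "fingers": 1},
  ],
)

```text
clock: 11.05
eef_pos: [571.6, 22.0, 99.3]
tool_rot: [-0.942, 1.57, 0.853]
force: [-1.5, 2.7, 2.0]
width: 28.1
```

Run:
```python
from h import *
plan(knob(1),98,102.6)
f=lambda q:back("top",(230+q[0]/5-.4,169+q[1]/5-.4),124)
d=(f((316,358))-f((235,487)))[:2]; print("wing2",np.degrees(np.arctan2(d[1],d[0])),"want",DIR[2]-180, "len",np.linalg.norm(d))
```

```text
t 11.05 p [571.6  22.   99.3] jaw 102.9 q [-0.06  0.69 -0.05  1.85  0.05  0.59  1.66] F [-1.5  2.7  2. ] T [ 0.54  0.36 -0.08] w 28.1
turn units(6deg) [0.04 0.01 0.01] shift units, cur axes [ 0.0017  0.0013 -0.0007] after turn [ 0.0017  0.0013 -0.0007]
wing2 -33.020622641610714 want -35.670000000000016 len 76.18519185087276
```

Call:
servo_tool(
  rows=[
    {"dx": 0, "dy": 0, "dz": 0, "wx": 0.5, "wy": 0, "wz": 0, "fingers": 1},
    {"dx": 0, "dy": 0, "dz": 0, "wx": 1, "wy": 0, "wz": 0, "fingers": 1},
    {"dx": 0, "dy": 0, "dz": 0, "wx": 1, "wy": 0, "wz": 0, "fingers": 1},
    {"dx": 0, "dy": 0, "dz": 0, "wx": 1, "wy": 0, "wz": 0, "fingers": 1},
    {"dx": 0, "dy": 0, "dz": 0, "wx": 1, "wy": 0, "wz": 0, "fingers": 1},
  ],
)

```text
clock: 11.68
eef_pos: [571.6, 21.8, 99.3]
tool_rot: [-0.652, 1.57, 0.667]
force: [-2.6, 2.8, 4.7]
width: 28.5
```

Call:
servo_tool(
  rows=[
    {"dx": 0, "dy": 0, "dz": 0, "wx": 1, "wy": 0, "wz": 0, "fingers": 1},
    {"dx": 0, "dy": 0, "dz": 0, "wx": 1, "wy": 0, "wz": 0, "fingers": 1},
    {"dx": 0, "dy": 0, "dz": 0, "wx": 1, "wy": 0, "wz": 0, "fingers": 1},
    {"dx": 0, "dy": 0, "dz": 0, "wx": 1, "wy": 0, "wz": 0, "fingers": 1},
    {"dx": 0, "dy": 0, "dz": 0, "wx": 1, "wy": 0, "wz": 0, "fingers": 1},
  ],
)

```text
clock: 12.3
eef_pos: [571.5, 21.5, 99.3]
tool_rot: [0.289, 1.57, 1.085]
force: [-2.6, 2.5, 5.7]
width: 27.9
```

Call:
servo_tool(
  rows=[
    {"dx": 0, "dy": 0, "dz": 0, "wx": 1, "wy": 0, "wz": 0, "fingers": 1},
    {"dx": 0, "dy": 0, "dz": 0, "wx": 1, "wy": 0, "wz": 0, "fingers": 1},
    {"dx": 0, "dy": 0, "dz": 0, "wx": 1, "wy": 0, "wz": 0, "fingers": 1},
    {"dx": 0, "dy": 0, "dz": 0, "wx": 1, "wy": 0, "wz": 0, "fingers": 1},
    {"dx": 0, "dy": 0, "dz": 0, "wx": 1, "wy": 0, "wz": 0, "fingers": 1},
  ],
)

```text
clock: 12.92
eef_pos: [571.2, 21.4, 99.3]
tool_rot: [1.923, 1.57, 2.195]
force: [-2.5, 2.2, 5.9]
width: 28.7
```

Call:
servo_tool(
  rows=[
    {"dx": 0, "dy": 0, "dz": 0, "wx": 1, "wy": 0, "wz": 0, "fingers": 1},
    {"dx": 0, "dy": 0, "dz": 0, "wx": 1, "wy": 0, "wz": 0, "fingers": 1},
    {"dx": 0, "dy": 0, "dz": 0, "wx": 0.5, "wy": 0, "wz": 0, "fingers": 1},
  ],
)

```text
clock: 13.3
eef_pos: [571.1, 21.4, 99.3]
tool_rot: [2.623, 1.57, 2.635]
force: [-3.3, 1.6, 6.1]
width: 28.5
```

Run:
```python
from h import *
plan(knob(1),98,-5.8)
```

```text
t 13.3 p [571.1  21.4  99.3] jaw 0.7 q [-0.37  0.74  0.45  1.86 -0.51  0.65  0.4 ] F [-3.3  1.6  6.1] T [0.41 0.73 0.11] w 28.5
turn units(6deg) [ 1.08 -0.01 -0.  ] shift units, cur axes [ 0.0017 -0.     -0.0004] after turn [ 0.0017 -0.0001 -0.0003]
```

Call:
servo_tool(
  rows=[
    {"dx": 0, "dy": 0, "dz": 0, "wx": 0.6, "wy": 0, "wz": 0, "fingers": 1},
    {"dx": 0, "dy": 0, "dz": 0, "wx": 0.6, "wy": 0, "wz": 0, "fingers": 1},
    {"dx": 0, "dy": 0, "dz": 0, "wx": 0.6, "wy": 0, "wz": 0, "fingers": 1},
  ],
)

```text
clock: 13.68
eef_pos: [570.8, 20.6, 99.2]
tool_rot: [-2.371, 1.57, -2.546]
force: [-3.5, 0.3, 6.8]
width: 28.6
```

Run:
```python
from h import *
plan(knob(1),98,-5.8)
```

```text
t 13.68 p [570.8  20.6  99.2] jaw -10.1 q [-0.4   0.75  0.5   1.86 -0.56  0.67  0.26] F [-3.5  0.3  6.8] T [-0.    0.84  0.67] w 28.6
turn units(6deg) [-0.71 -0.01  0.01] shift units, cur axes [ 0.0017  0.0009 -0.0002] after turn [ 0.0017  0.0009 -0.0001]
```

Call:
servo_tool(
  rows=[
    {"dx": 0, "dy": 0, "dz": 0, "wx": 0.5, "wy": 0, "wz": 0, "fingers": 1},
    {"dx": 0, "dy": 0, "dz": 0, "wx": 0.5, "wy": 0, "wz": 0, "fingers": 1},
  ],
)

```text
clock: 13.92
eef_pos: [570.2, 19.1, 99.2]
tool_rot: [-1.93, 1.567, -2.211]
force: [-6.4, -2.5, 8.0]
width: 28.3
```

Run:
```python
from h import *
plan(knob(1),98,-5.8)
im=ctrl.get_image("scene"); crop("scene",im,(358,190),160,120,5,"pics/s5.png")
```

```text
t 13.93 p [570.2  19.1  99.2] jaw -16.1 q [-0.41  0.76  0.53  1.87 -0.59  0.68  0.19] F [-6.4 -2.5  8. ] T [-0.38  1.24  0.23] w 28.3
turn units(6deg) [-1.71 -0.01  0.03] shift units, cur axes [ 0.0016  0.0031 -0.0001] after turn [0.0016 0.0031 0.0005]
```

View pics/s5.png

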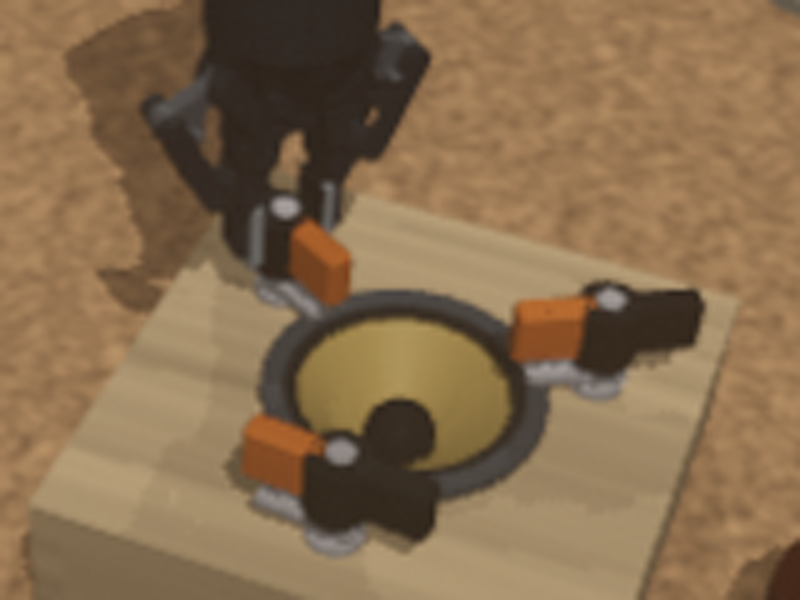

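Knob 1's wing points at the speaker (crop (320,265)) and its jaw has slipped past the stop. Releasing and moving up.

Call:
servo_tool(
  rows=[
    {"dx": 0, "dy": 0, "dz": 0, "wx": 0, "wy": 0, "wz": 0, "fingers": 0.3},
    {"dx": 0, "dy": 0, "dz": 0, "wx": 0, "wy": 0, "wz": 0, "fingers": 0.3},
    {"dx": 0, "dy": 0, "dz": 0, "wx": 0, "wy": 0, "wz": 0, "fingers": 0.3},
    {"dx": -0.03, "dy": 0, "dz": 0, "wx": 0, "wy": 0, "wz": 0, "fingers": 0.3},
    {"dx": -0.07, "dy": 0, "dz": 0, "wx": 0, "wy": 0, "wz": 0, "fingers": 0.3},
  ],
)

```text
clock: 14.6
eef_pos: [570.0, 21.6, 172.4]
tool_rot: [-2.775, 1.566, -3.054]
force: [1.5, 0.6, -0.4]
width: 59.8
```

Run:
```python
from h import *
plan(knob(0),175,19)
```

```text
t 14.6 p [570.   21.6 172.4] jaw -16.0 q [-0.47  0.67  0.62  1.81 -0.5   0.83  0.12] F [ 1.5  0.6 -0.4] T [ 0.04 -0.06  0.03] w 59.8
turn units(6deg) [-5.83 -0.05  0.  ] shift units, cur axes [-0.0041  0.1913  0.0697] after turn [-0.0034  0.1169  0.1668]
```

Call:
servo_tool(
  rows=[
    {"dx": -0.004, "dy": 0.048, "dz": 0.0175, "wx": 0, "wy": 0, "wz": 0, "fingers": 0.3},
    {"dx": 0, "dy": 0.048, "dz": 0.0175, "wx": 0, "wy": 0, "wz": 0, "fingers": 0.3},
    {"dx": 0, "dy": 0.048, "dz": 0.0175, "wx": 0, "wy": 0, "wz": 0, "fingers": 0.3},
    {"dx": 0, "dy": 0.047, "dz": 0.0175, "wx": -0.9, "wy": -0.05, "wz": 0, "fingers": 0.3},
    {"dx": 0, "dy": 0, "dz": 0, "wx": -1, "wy": 0, "wz": 0, "fingers": 0.3},
  ],
)

```text
clock: 15.22
eef_pos: [662.4, 149.0, 175.7]
tool_rot: [0.178, 1.565, 0.107]
force: [-0.1, -0.2, 0.5]
width: 59.8
```

Call:
servo_tool(
  rows=[
    {"dx": 0, "dy": 0, "dz": 0, "wx": -1, "wy": 0, "wz": 0, "fingers": 0.3},
    {"dx": 0, "dy": 0, "dz": 0, "wx": -1, "wy": 0, "wz": 0, "fingers": 0.3},
    {"dx": 0, "dy": 0, "dz": 0, "wx": -1, "wy": 0, "wz": 0, "fingers": 0.3},
    {"dx": 0, "dy": 0, "dz": 0, "wx": -0.9, "wy": 0, "wz": 0, "fingers": 0.3},
    {"dx": 0, "dy": 0, "dz": 0, "wx": 0, "wy": 0, "wz": 0, "fingers": 0.3},
  ],
)

```text
clock: 15.85
eef_pos: [661.4, 144.5, 176.5]
tool_rot: [-0.485, 1.566, -0.157]
force: [0.0, -0.9, 0.7]
width: 59.6
```

Run:
```python
from h import *
plan(knob(0),98,19)
```

```text
t 15.85 p [661.4 144.5 176.5] jaw 18.8 q [-0.51  0.77  0.46  1.5  -0.38  0.96  0.39] F [ 0.  -0.9  0.7] T [-0.04  0.05 -0.02] w 59.6
turn units(6deg) [-0.04  0.04  0.02] shift units, cur axes [ 0.1047  0.0018 -0.0023] after turn [ 0.1047  0.0015 -0.0019]
```

Call:
servo_tool(
  rows=[
    {"dx": 0.05, "dy": 0.0015, "dz": -0.002, "wx": 0, "wy": 0, "wz": 0, "fingers": 0.3},
    {"dx": 0.035, "dy": 0, "dz": 0, "wx": 0, "wy": 0, "wz": 0, "fingers": 0.3},
    {"dx": 0.0185, "dy": 0, "dz": 0, "wx": 0, "wy": 0, "wz": 0, "fingers": 0.3},
    {"dx": 0, "dy": 0, "dz": 0, "wx": 0, "wy": 0, "wz": 0, "fingers": 0.6},
    {"dx": 0, "dy": 0, "dz": 0, "wx": 0, "wy": 0, "wz": 0, "fingers": 1},
  ],
)

```text
clock: 16.48
eef_pos: [660.4, 144.9, 100.1]
tool_rot: [-0.505, 1.565, -0.177]
force: [0.5, -0.6, -4.3]
width: 28.3
```

Call:
servo_tool(
  rows=[
    {"dx": 0, "dy": 0, "dz": 0, "wx": 0, "wy": 0, "wz": 0, "fingers": 1},
    {"dx": 0, "dy": 0, "dz": 0, "wx": 0, "wy": 0, "wz": 0, "fingers": 1},
  ],
)

```text
clock: 16.73
eef_pos: [660.4, 145.0, 100.0]
tool_rot: [-0.475, 1.564, -0.146]
force: [-0.2, -1.4, 3.8]
width: 28.0
```

Run:
```python
from h import *
plan(knob(0),98,19)
```

```text
t 16.73 p [660.4 145.  100. ] jaw 18.8 q [-0.49  0.85  0.42  1.56 -0.43  0.82  0.42] F [-0.2 -1.4  3.8] T [-0.18  0.26 -0.07] w 28.0
turn units(6deg) [-0.03  0.06  0.03] shift units, cur axes [ 0.0026  0.0006 -0.0008] after turn [ 0.0026  0.0006 -0.0008]
```

Opening is 28 mm, so it's gripped. Turning about 84.5° (14.1 units) plus a margin.

Call:
servo_tool(
  rows=[
    {"dx": 0, "dy": 0, "dz": 0, "wx": 0.5, "wy": 0, "wz": 0, "fingers": 1},
    {"dx": 0, "dy": 0, "dz": 0, "wx": 1, "wy": 0, "wz": 0, "fingers": 1},
    {"dx": 0, "dy": 0, "dz": 0, "wx": 1, "wy": 0, "wz": 0, "fingers": 1},
    {"dx": 0, "dy": 0, "dz": 0, "wx": 1, "wy": 0, "wz": 0, "fingers": 1},
    {"dx": 0, "dy": 0, "dz": 0, "wx": 1, "wy": 0, "wz": 0, "fingers": 1},
  ],
)

```text
clock: 17.35
eef_pos: [660.0, 144.9, 100.0]
tool_rot: [-0.053, 1.565, -0.198]
force: [-1.9, -1.1, 3.6]
width: 28.4
```

Call:
servo_tool(
  rows=[
    {"dx": 0, "dy": 0, "dz": 0, "wx": 1, "wy": 0, "wz": 0, "fingers": 1},
    {"dx": 0, "dy": 0, "dz": 0, "wx": 1, "wy": 0, "wz": 0, "fingers": 1},
    {"dx": 0, "dy": 0, "dz": 0, "wx": 1, "wy": 0, "wz": 0, "fingers": 1},
    {"dx": 0, "dy": 0, "dz": 0, "wx": 1, "wy": 0, "wz": 0, "fingers": 1},
    {"dx": 0, "dy": 0, "dz": 0, "wx": 1, "wy": 0, "wz": 0, "fingers": 1},
  ],
)

```text
clock: 17.98
eef_pos: [659.7, 145.0, 100.0]
tool_rot: [0.492, 1.566, -0.176]
force: [-4.3, -0.1, 4.2]
width: 28.3
```

Call:
servo_tool(
  rows=[
    {"dx": 0, "dy": 0, "dz": 0, "wx": 1, "wy": 0, "wz": 0, "fingers": 1},
    {"dx": 0, "dy": 0, "dz": 0, "wx": 1, "wy": 0, "wz": 0, "fingers": 1},
    {"dx": 0, "dy": 0, "dz": 0, "wx": 1, "wy": 0, "wz": 0, "fingers": 1},
    {"dx": 0, "dy": 0, "dz": 0, "wx": 1, "wy": 0, "wz": 0, "fingers": 1},
  ],
)

```text
clock: 18.48
eef_pos: [659.5, 145.3, 100.0]
tool_rot: [0.96, 1.566, -0.127]
force: [-4.4, -1.1, 5.8]
width: 28.2
```

Run:
```python
from h import *
plan(knob(0),98,-65.7)
```

```text
t 18.48 p [659.5 145.3 100. ] jaw -62.3 q [-0.67  0.95  0.78  1.57 -0.78  0.95 -0.71] F [-4.4 -1.1  5.8] T [-0.25  0.8   0.13] w 28.2
turn units(6deg) [ 0.57  0.02 -0.04] shift units, cur axes [0.0026 0.0002 0.0003] after turn [0.0026 0.0002 0.0003]
```

Call:
servo_tool(
  rows=[
    {"dx": 0, "dy": 0, "dz": 0, "wx": 0.6, "wy": 0, "wz": 0, "fingers": 1},
    {"dx": 0, "dy": 0, "dz": 0, "wx": 0.6, "wy": 0, "wz": 0, "fingers": 1},
    {"dx": 0, "dy": 0, "dz": 0, "wx": 0.6, "wy": 0, "wz": 0, "fingers": 1},
  ],
)

```text
clock: 18.85
eef_pos: [660.9, 145.9, 100.0]
tool_rot: [1.233, 1.563, -0.04]
force: [-1.3, 0.1, 3.4]
width: 28.5
```

Run:
```python
from h import *
plan(knob(0),98,-65.7)
im=ctrl.get_image("scene"); crop("scene",im,(358,190),160,120,5,"pics/s6.png")
```

```text
t 18.85 p [660.9 145.9 100. ] jaw -72.9 q [-0.69  0.97  0.83  1.57 -0.82  0.97 -0.87] F [-1.3  0.1  3.4] T [-0.1   0.35  0.31] w 28.5
turn units(6deg) [-1.21  0.03 -0.07] shift units, cur axes [ 0.0027 -0.0018  0.0005] after turn [ 0.0027 -0.0019  0.0002]
```

View pics/s6.png

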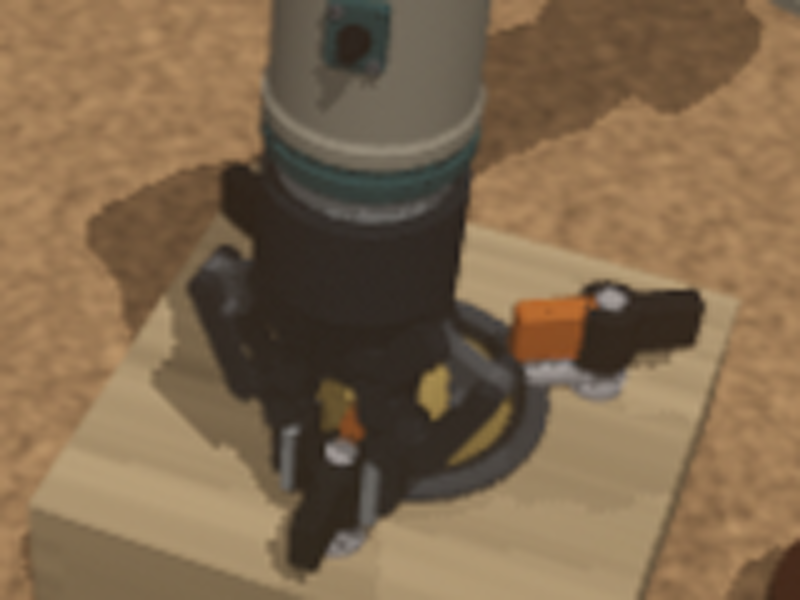

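Knob 0's black wing now points outward (crop (310,530)). One more unit to be sure, then release, rise clear and look.

Call:
servo_tool(
  rows=[
    {"dx": 0, "dy": 0, "dz": 0, "wx": 0.5, "wy": 0, "wz": 0, "fingers": 1},
    {"dx": 0, "dy": 0, "dz": 0, "wx": 0.5, "wy": 0, "wz": 0, "fingers": 1},
  ],
)

```text
clock: 19.15
eef_pos: [662.3, 146.1, 100.1]
tool_rot: [1.342, 1.56, -0.034]
force: [7.3, 1.3, -2.8]
width: 28.3
```

Call:
servo_tool(
  rows=[
    {"dx": 0, "dy": 0, "dz": 0, "wx": 0, "wy": 0, "wz": 0, "fingers": 0.3},
    {"dx": 0, "dy": 0, "dz": 0, "wx": 0, "wy": 0, "wz": 0, "fingers": 0.3},
    {"dx": 0, "dy": 0, "dz": 0, "wx": 0, "wy": 0, "wz": 0, "fingers": 0.3},
    {"dx": -0.03, "dy": 0, "dz": 0, "wx": 0, "wy": 0, "wz": 0, "fingers": 0.3},
    {"dx": -0.07, "dy": 0, "dz": 0, "wx": 0, "wy": 0, "wz": 0, "fingers": 0.3},
  ],
)

```text
clock: 19.77
eef_pos: [658.1, 145.2, 173.7]
tool_rot: [0.264, 1.569, -1.115]
force: [1.3, 0.2, -0.1]
width: 59.6
```

Run:
```python
from h import *
plan((480,-220),230,-65.7)
```

```text
t 19.77 p [658.1 145.2 173.7] jaw -79.0 q [-0.72  0.9   0.91  1.52 -0.76  1.11 -1.02] F [ 1.3  0.2 -0.1] T [ 0.01 -0.06  0.04] w 59.6
turn units(6deg) [-2.21  0.02 -0.  ] shift units, cur axes [-0.0743 -0.3262  0.4326] after turn [-0.075  -0.4168  0.3461]
```

Call:
servo_tool(
  rows=[
    {"dx": -0.04, "dy": -0.02, "dz": 0.03, "wx": 0, "wy": 0, "wz": 0, "fingers": 0.3},
    {"dx": -0.02, "dy": -0.04, "dz": 0.054, "wx": 0, "wy": 0, "wz": 0, "fingers": 0.3},
    {"dx": -0.015, "dy": -0.04, "dz": 0.054, "wx": 0, "wy": 0, "wz": 0, "fingers": 0.3},
    {"dx": 0, "dy": -0.04, "dz": 0.054, "wx": 0, "wy": 0, "wz": 0, "fingers": 0.3},
    {"dx": 0, "dy": -0.04, "dz": 0.054, "wx": 0, "wy": 0, "wz": 0, "fingers": 0.3},
  ],
)

```text
clock: 20.4
eef_pos: [561.6, -63.5, 231.8]
tool_rot: [1.232, 1.563, -0.146]
force: [0.3, -0.0, -0.1]
width: 60.1
```

Call:
servo_tool(
  rows=[
    {"dx": 0, "dy": -0.04, "dz": 0.054, "wx": 0, "wy": 0, "wz": 0, "fingers": 0.3},
    {"dx": 0, "dy": -0.04, "dz": 0.054, "wx": 0, "wy": 0, "wz": 0, "fingers": 0.3},
    {"dx": 0, "dy": -0.04, "dz": 0.054, "wx": 0, "wy": 0, "wz": 0, "fingers": 0.3},
    {"dx": 0, "dy": 0, "dz": 0, "wx": 0, "wy": 0, "wz": 0, "fingers": 0.3},
  ],
)

```text
clock: 20.9
eef_pos: [494.8, -203.3, 232.1]
tool_rot: [0.915, 1.563, -0.472]
force: [-0.1, 0.1, -0.7]
width: 59.9
```

Run:
```python
from h import *
plan((480,-220),230,-65.7)
for n,c in(("top",(305,229)),("scene",(358,200))):
    im=ctrl.get_image(n); crop(n,im,c,150,120,5,f"pics/{n}_f.png")
    m=orange(n,im); k,l,st,ce=cv2.connectedComponentsWithStats(m)
    for i in range(1,k):
        if st[i,4]>8 and abs(ce[i]-c).max()<60: 
            # compare with expected direction per knob
            p=back(n,ce[i],124)[:2] ; j=min(range(3),key=lambda q:np.linalg.norm(knob(q)-p)); d=p-knob(j)
            print(n,"orange knob",j,np.round(d,1),"angle err",((np.degrees(np.arctan2(d[1],d[0]))-DIR[j]+180+180)%360)-180)
```

```text
t 20.9 p [ 494.8 -203.3  232.1] jaw -79.5 q [-0.26  0.63  0.96  1.86 -0.63  0.97 -0.41] F [-0.1  0.1 -0.7] T [0.   0.01 0.  ] w 59.9
turn units(6deg) [-2.29  0.06 -0.06] shift units, cur axes [ 0.0028 -0.0235  0.0182] after turn [ 0.0028 -0.0271  0.0121]
top orange knob 0 [-22.6 -10.8] angle err 1.3013579356421587
top orange knob 1 [ 2.4 25.7] angle err 0.41347635828424245
top orange knob 2 [ 22.9 -16.4] angle err 0.034765124521783264
```

View pics/top_f.png

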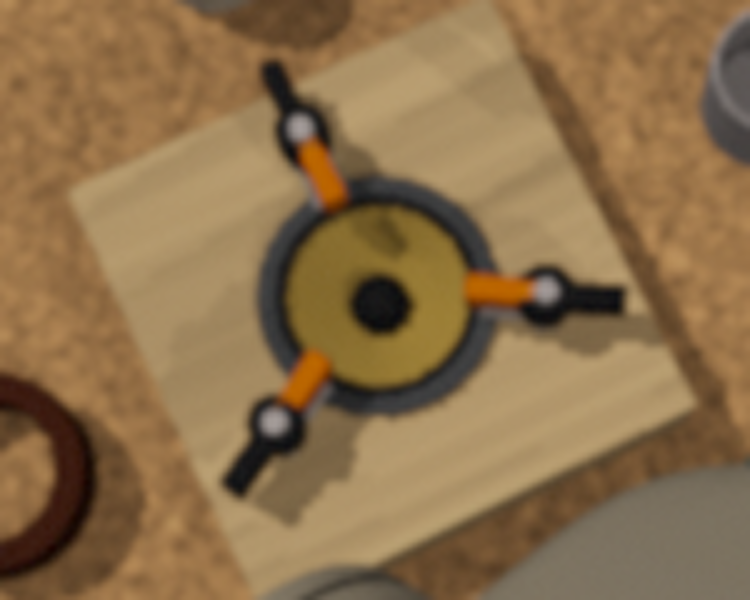

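View pics/scene_f.png

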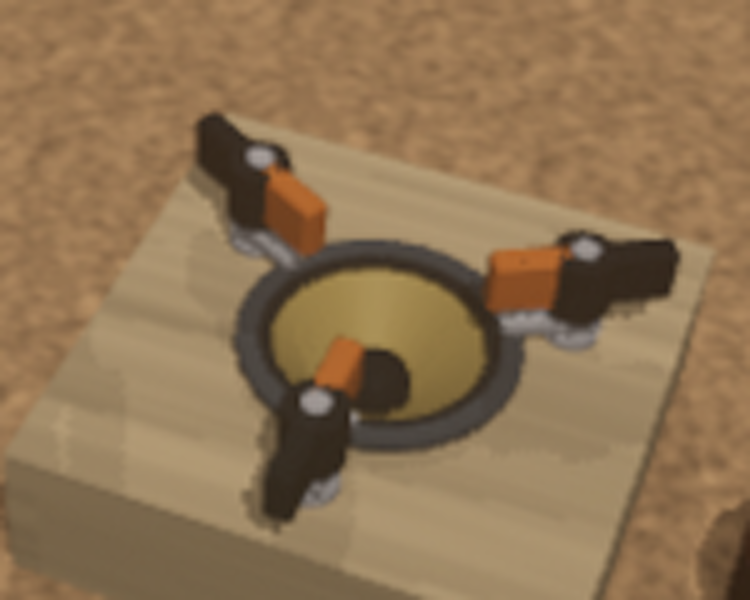

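Run:
```python
from h import *
f=lambda q:back("top",(230+q[0]/5-.4,169+q[1]/5-.4),124)
for i,(o,b) in enumerate([((334,205),(272,66)),((468,284),(621,300)),((316,358),(235,487))]):
    d=(f(o)-f(b))[:2]; print(i,"err",(np.degrees(np.arctan2(d[1],d[0]))-DIR[i]+360)%360-180)
im=ctrl.get_image("top")
for l in("mug","jar","tape"): print(l,[np.round(d["point"],1) for d in ctrl.mark_of(l,"top")[:1]])
cv2.imwrite("pics/top_end.png",im[:,:,::-1])
```

```text
0 err -1.9043875528720378
1 err -2.2043048164862284
2 err 2.6493773583893017
mug [array([381.5, 189.3])]
jar [array([271.6, 158.2])]
tape [array([230.4, 264.6])]
```

View pics/top_end.png

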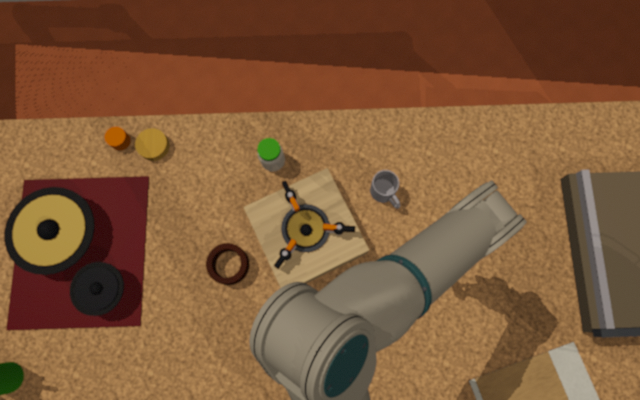

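Tip-by-eye angles scatter by ±2.6°, about the size of the reading error. I'll check with a model overlay on both views of the stop pose.

Run:
```python
from h import *
from scipy.optimize import minimize
for n,o,caps in(("top",(230,169),{0:(299,128),1:(545,290),2:(274,422)}),("scene",(283,140),{0:(316,402),1:(260,157),2:(586,248)})):
    im=cv2.imread(f"pics/{n}_f.png"); hsv=cv2.cvtColor(im,cv2.COLOR_BGR2HSV)
    m=(hsv[...,0]>=4)&(hsv[...,0]<=17)&(hsv[...,1]>170)&(hsv[...,2]>100)
    for i in range(3):
        cp=np.array(caps[i])/5-.4+o
        k=back(n,cp,124)[:2]   # axis per this camera
        px0=(proj(n,[*k,110]));w=np.zeros_like(m);u=((px0-o+.4)*5).astype(int);cv2_=np.zeros(m.shape,np.uint8);cv2.circle(cv2_,tuple(int(v) for v in u),110,1,-1);mm=m&(cv2_>0)
        best=[]
        for e in np.arange(-12,12.1,.5):
            a=np.radians(DIR[i]+180+e);x=np.array([np.cos(a),np.sin(a)]);y=np.array([-x[1],x[0]])
            P=[proj(n,[*(k+r*x+t*y),z]) for r in(14,42) for t in(-7,7) for z in(96,124)]
            P=((np.array(P)-o+.4)*5).astype(np.float32)
            h=np.zeros(m.shape,np.uint8);cv2.fillConvexPoly(h,cv2.convexHull(P).astype(np.int32),1)
            best.append(((mm&(h>0)).sum()/(mm|(h>0)).sum(),e))
        s=max(best)[0];print(n,i,"best IoU",round(s,3),"err deg",np.mean([e for v,e in best if v>s-.01]))
```

```text
top 0 best IoU 0.725 err deg 2.5
top 1 best IoU 0.707 err deg -1.625
top 2 best IoU 0.827 err deg 1.5
scene 0 best IoU 0.432 err deg 1.0
scene 1 best IoU 0.749 err deg -4.25
scene 2 best IoU 0.744 err deg 6.4411764705882355
```

The fits agree with the stop pose only within their noise (−4° to +6°; negative values aren't physically possible). The better evidence is that each knob was overturned by 10° or more at the jaw while its wing stayed still. Handing in.

Run:
```python
from cell import ctrl
print(ctrl.finish_job(), ctrl.read_state()["clock"])
```

```text
the job is handed in; nothing more can be done
the job is handed in; nothing more can be done
```

I turned all three clamp knobs clockwise to their end stops and handed the job in at about 21 s of robot time. For each knob I gripped the hub from above, turned it about 10° or more past its expected stop so the fingers slipped, then let go and backed away.

**Stops:** The moment at the tool peaked at 0.98 N m on knob 2, well above the 0.12 N m friction, and its wing stayed still while the jaws kept turning. Knob 1 reached 0.67 N m. Knob 0 gave the weakest signal, at most 0.31 N m in the readings I took, and I took no moment reading after its last small turn. The highest contact force I saw was about 11 N. My knobs 0, 1 and 2 are the far, right and near-left ones as seen from the robot. By my pose estimate they are a, c and b.

**Final pictures:** All three orange wings and their toes point at the speaker's middle, with the toes over the rim.

**Bystanders and cone:** The mug, jar and tape look unmoved, within about 3 pixels of where they started. By plan the fingertips stayed above the cone throughout.

**Checks that disagreed:** My angle measurements from the pictures did not agree well:

| Check | Off the stop direction |
|---|---|
| Orange blob centre | 0 to +1.3° |
| Wing tips, read by eye | ±2.6° |
| Model overlay | −4° to +6° (poor overlap) |

Negative values would mean past the stop, which is impossible, so I took the scatter as measurement noise. I relied instead on the jaws overrunning while the wings stayed put.

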